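Point out what to pack with the snack

ROBOT

A 6-joint arm with a two-finger parallel gripper is mounted at the origin on the work surface. World frame = base frame: x ahead of the robot, y to its left, z up, the work surface at z = 0. Lengths are in m, angles in rad, forces in N, time in s.
With the tool pointing down it reaches from about 0.325 to 0.85 m from the base axis. Payload 15.5 kg.
Tool frame: the origin (TCP) lies between the finger pads, 19 mm behind the fingertips; this is the grasp point; z points along the fingers, y is the line along which they close (so a half turn about z gives the same grasp; the last joint's range is limited). The gripper opens to 91 mm and grips with 3 to 60 N. Pads are 32 mm wide; open, the fingers measure 118 mm over their backs; the gripper's body (76 mm by 178 mm) begins 60 mm behind the grasp point.
Start: joints at [1.058, 0.494, 1.345, -0, 1.302, -0.096], TCP at [0.254, 0.571, 0.233] pointing down, gripper open.
Joint ranges: [-2.91, 2.91], [-0.82, 2.16], [0.22, 2.67], [-1.22, 4.37], [0.12, 2.79], [-3.08, 3.08]. Speed limits (rad/s): [1.89, 1.89, 2.57, 3.01, 3.01, 3.01].

INTERFACE

Orientations are given as a unit quaternion [w, x, y, z].
In Python, from cell import ctrl gives the robot as it stands. The module is installed in compiled form; this text tells all that it offers.
- The arm moves only by the shell command python3 -m jog 'ROWS' [OPENING]. ROWS is JSON, a list of rows, each a list of 4 numbers: the shift along the tool's x, y, z in mm, then the turn about the tool's z in rad. A call has exactly 8 rows; each row shifts and turns the commanded pose from where the row before left it, along the tool's axes as they then stand; what a row does not reach is not made up. A row lasts 1/12 s, in which the tool goes at most 41.7 mm and 7.16 degrees, less where a joint would pass 70% of its speed; a pose out of reach is approached as far as the arm can. A call is refused whole if a number of a shift passes 41.7 or a number of a turn 0.125, either way. A call with a gripper value outside its range is refused whole. OPENING is the opening, from 0 (shut) to 1 (fully open), set as the call begins (- or left out, the last holds). The fingers move at their own pace and stop on an object; the grip force is fixed at half the most. Time passes only in rows, so rows that do not move let the fingers close, or fill a call up. It gives the time, the measured TCP pose, the force, the opening and the grip force at its end, in the units of the state.
- ctrl.get_state(): the state, without advancing time (a new reading comes with each control period).
- ctrl.get_image(name): name is "scene" or "side" or "wrist"; returns a dict with "pixels" (480x640x3 uint8, red, green, blue), "range_z" (480x640 float32, m along the optical axis (not along the pixel's ray), 0 where there is no reading), "fx", "fy", "cx", "cy" (pixels), "rvec" (rotation vector, rad) and "tvec" (3), from world to camera coordinates, as OpenCV has them; the wrist camera has in their place "mount" (4x4, takes a point from camera to tool coordinates, whose origin is the TCP and whose axes are the flange's). Camera axes: x right, y down, z forward; pixel columns grow to the right and rows downward; lengths in m; the calibration is good to about 2 mm. A picture is of the moment at which its call begins: read the wrist's pose just before it.
- ctrl.finish_job(): hands the job in; it is judged then, once.
Trained networks look in the newest picture that a camera, given by its name, has taken for a name from the list of things; names that differ only in an ending like _2 or _b are one class to them, and where a whole thing is asked for, a point or a joint stands for the part that bears it (a point fixed in the world has none). Each returns a list of dicts, best first, with "p" (0 to 1); they miss things now and then, are a little off and sometimes report something else, mostly with a low value. They report only what shows in the picture. A call takes as long as a camera call.
- ctrl.recognise(camera, target): "centre" ([x, y, z] in m, in world coordinates, good to about 4 mm: the middle of the surface that is visible of it).
- ctrl.silhouettes(camera, target): "region" (480x640 bool, what is visible of it).
The state is a dict: "t": time; "joint_pos": joint angles; "joint_vel": joint speeds; "effort": joint torques, N m; "tcp_pos": TCP position; "tool_rot": TCP orientation; "force": force on the tool from outside, world axes, zero at the start; "torque": the same for the moment, N m; "gripper_width": opening from 0.0 (shut) to 1.0 (fully open); "grip_force": force on a finger pad.
Only numpy, scipy, OpenCV 4.12 (cv2) and the standard library are available. Lean on these libraries where they do the work, as an engineer would, in place of code of your own. Each camera call takes 0.05 s, during which the arm holds its last target. There are 200 camera calls.

TASK

Show a colleague what to pack by pointing down from just above, fingertips about 3 cm above the top of each thing and held still there for two seconds: first over the middle of the smaller turquoise tub, then over the bowl of the teaspoon, then over the spring clip on the bamboo spoon rest. Touch and move nothing, raise the hand to at least 20 cm over the work surface between one thing and the next so that it never dips over the larger tub, the jar or the dish, and finish still pointing at the clip.

Things in the scene. Friction and masses are not known exactly. Their poses are not given: they have to be found in the camera images.
- small_tub: the smaller of two open, empty turquoise snack tubs of the same shape, round, 76 mm across the rim, 45 mm tall; origin at the centre of its underside, z up
- small_tub_rim (a point): centre of the smaller tub's open mouth, level with its rim, 45 mm above the work surface
- large_tub: the larger turquoise snack tub, round, 110 mm across the rim, 65 mm tall; origin at the centre of its underside; a bystander
- large_tub_rim (a point): centre of the larger tub's open mouth, level with its rim, 65 mm above the work surface
- jar: closed glass jar with a steel cap, 64 mm across, 85 mm tall (the tallest thing on the work area); origin at the centre of its underside; a bystander
- jar_top (a point): centre of the jar's cap, on top, 85 mm above the work surface
- dish: small round brown ceramic dish, 110 mm across the rim, 30 mm tall; origin at the centre of its underside; a bystander
- dish_rim (a point): centre of the dish's mouth, level with its rim, 30 mm above the work surface
- teaspoon: steel teaspoon lying flat on the work surface, 131 mm long, at most 13 mm high; origin at mid-length on the work surface, its x axis runs along the spoon towards the bowl, which may lie in any direction
- spoon_bowl (a point): centre of the teaspoon's round bowl (34 mm across), level with the bowl's rim, 8 mm above the work surface, 48 mm from the spoon's origin along its x
- spoon_rest: oblong bamboo spoon rest on two low feet, 150 mm long (its y axis) and 75 mm wide (x), 22 mm high, with a chrome spring clip gripping its +y end; origin at the centre of its underside
- clip (a point): point over the middle of the chrome spring clip (34 mm wide, 50 mm long, half of it jutting past the end of the rest), level with the highest edge of the clip, 34 mm above the work surface; 77 mm from the spoon rest's origin along its y

How it is judged:
On the way, in this order (a step that is already met when the one before it is completed fails the run):
1. the tool point dwells just above the middle of the smaller tub, fingers pointing down (horizontal distance between the grasp point and small_tub_rim below 0.03 m and z of the grasp point in the frame of small_tub_rim between 0.018 and 0.085 m and angle between the grasp point's own z axis and vertical above 2.2 rad), for 1.5 s.
2. then the hand is raised (height (world z) of the grasp point above 0.16 m), for 0.05 s.
3. then the tool point dwells just above the bowl of the teaspoon (horizontal distance between the grasp point and spoon_bowl below 0.025 m and z of the grasp point in the frame of spoon_bowl between 0.018 and 0.085 m and angle between the grasp point's own z axis and vertical above 2.2 rad), for 1.5 s.
4. then the hand is raised (height (world z) of the grasp point above 0.16 m), for 0.05 s.
5. then the tool point dwells just above the spring clip (horizontal distance between the grasp point and clip below 0.027 m and z of the grasp point in the frame of clip between 0.018 and 0.085 m and angle between the grasp point's own z axis and vertical above 2.2 rad), for 1.5 s.
At the end, for the whole second after the job is handed in: The hand still points down (within about 54 degrees of straight down) at the spring clip: tool point within 27 mm of the clip's middle in plan and 18 to 85 mm above its highest edge (the fingertips reach about 19 mm past the tool point). Every object is within 10 mm of where it began (all of step 5 and distance of each of small_tub, large_tub, jar, dish, teaspoon, spoon_rest from where it was at the start of the episode below 0.01 m); the robot touches nothing.
It fails at once if the robot touches something (contact force between any of the arm, the fingers and small_tub above 0.3 N or contact force between any of the arm, the fingers and large_tub above 0.3 N or contact force between any of the arm, the fingers and jar above 0.3 N or contact force between any of the arm, the fingers and dish above 0.3 N or contact force between any of the arm, the fingers and teaspoon above 0.3 N or contact force between any of the arm, the fingers and spoon_rest above 0.3 N or contact force between the fingers and anything else above 0.5 N).
It fails at once if an object is shifted, lifted or carried (distance of any of small_tub, large_tub, jar, dish, teaspoon, spoon_rest from where it was at the start of the episode above 0.01 m).
It fails at once if the hand dips over (points at) the larger tub, the jar or the dish: tool point within 30 mm of its centre in plan and less than 70 mm above its top ((horizontal distance between the grasp point and large_tub_rim below 0.03 m and z of the grasp point in the frame of large_tub_rim below 0.07 m) or (horizontal distance between the grasp point and jar_top below 0.03 m and z of the grasp point in the frame of jar_top below 0.07 m) or (horizontal distance between the grasp point and dish_rim below 0.03 m and z of the grasp point in the frame of dish_rim below 0.07 m)).
It also fails if it takes over 58 s, if anything falls off the work surface, if the arm or the gripper's body presses on something with over 40 N, if the wrist force passes 120 N, or if a joint passes its speed limit or range.

## Working session

There is one attempt and no reset: what is moved stays moved. The work goes in short steps, Python scripts to look and compute and a shell command to move; the robot and the scene stay as the last step left them, time stands still between calls to the robot, and variables do not carry over. Pictures are saved under pics/ and viewed, at most 10 in all, crops included, and the job is handed in when it is done.

```bash
mkdir -p pics; cat > h.py <<'E'
import numpy as np, cv2
from cell import ctrl
def world(im,mask):
    v,u=np.nonzero(mask&(im["range_z"]>0)); z=im["range_z"][v,u]
    P=np.c_[(u-im["cx"])/im["fx"]*z,(v-im["cy"])/im["fy"]*z,z]
    R=cv2.Rodrigues(np.array(im["rvec"],float))[0]
    return (P-np.array(im["tvec"]).ravel())@R
E
python3 - <<'E'
from h import *
s=ctrl.get_state(); print(s["t"],s["tcp_pos"],s["tool_rot"],s["gripper_width"])
for c in("scene","side"):
    im=ctrl.get_image(c); cv2.imwrite(f"pics/{c}0.png",im["pixels"][:,:,::-1])
    for n in("small_tub","large_tub","jar","dish","teaspoon","spoon_rest","clip","spoon_bowl"):
        for r in ctrl.silhouettes(c,n)[:2]:
            m=r["region"]; W=world(im,m)
            v,u=np.nonzero(m)
            if len(W)<5: print(c,n,len(W)); continue
            print(c,n,round(r["p"],2),"px",int(u.mean()),int(v.mean()),len(u),"lo",np.percentile(W,2,axis=0).round(3),"hi",np.percentile(W,98,axis=0).round(3))
    for n in("small_tub","teaspoon","spoon_bowl","clip"):
        print(c,n,[(round(r["p"],2),np.round(r["centre"],3)) for r in ctrl.recognise(c,n)[:2]])
print(ctrl.get_state()["t"])
E
```

```text
0.0 [0.25340937 0.57089204 0.23210716] [-1.99239099e-04  2.07396726e-01  9.78256691e-01 -6.36251512e-04] 1.001849913113983
scene small_tub 0.72 px 454 201 1298 lo [0.339 0.233 0.001] hi [0.411 0.302 0.046]
scene large_tub 0.83 px 191 207 2875 lo [ 0.34  -0.286  0.   ] hi [ 0.443 -0.187  0.065]
scene jar 0.71 px 138 293 1993 lo [ 0.559 -0.322  0.006] hi [ 0.613 -0.268  0.086]
scene dish 0.61 px 510 297 2791 lo [0.541 0.278 0.003] hi [0.638 0.374 0.031]
scene teaspoon 0.93 px 339 266 331 lo [ 0.426  0.028 -0.001] hi [0.543 0.058 0.011]
scene spoon_rest 0.9 px 302 336 4438 lo [ 0.613 -0.103  0.01 ] hi [0.691 0.06  0.029]
scene spoon_rest 0.58 px 191 207 2902 lo [ 0.338 -0.286 -0.   ] hi [ 0.443 -0.187  0.065]
scene clip 0.96 px 303 336 4461 lo [ 0.613 -0.103  0.008] hi [0.691 0.061 0.029]
scene spoon_bowl 0.68 px 339 264 430 lo [ 0.425  0.027 -0.002] hi [0.545 0.06  0.011]
scene small_tub [(0.56, array([0.361, 0.267, 0.026]))]
scene teaspoon [(0.62, array([0.519, 0.041, 0.007])), (0.57, array([0.583, 0.33 , 0.016]))]
scene spoon_bowl [(0.78, array([0.528, 0.04 , 0.007]))]
scene clip [(0
[... 370 characters left out ...]
331  0.008] hi [ 0.603 -0.276  0.088]
side dish 0.96 px 246 196 771 lo [0.543 0.272 0.003] hi [0.645 0.376 0.033]
side teaspoon 0.51 px 296 260 150 lo [0.425 0.025 0.003] hi [0.547 0.058 0.013]
side spoon_rest 0.76 px 366 242 1557 lo [ 0.611 -0.106  0.013] hi [0.688 0.058 0.03 ]
side clip 0.98 px 366 243 1614 lo [ 0.611 -0.106  0.011] hi [0.689 0.059 0.031]
side spoon_bowl 0.81 px 293 262 224 lo [0.424 0.025 0.003] hi [0.548 0.058 0.014]
side small_tub [(0.75, array([0.371, 0.263, 0.028]))]
side teaspoon [(0.64, array([0.513, 0.037, 0.006]))]
side spoon_bowl [(0.64, array([0.515, 0.035, 0.008])), (0.27, array([ 0.404, -0.23 ,  0.034]))]
side clip [(0.77, array([ 0.649, -0.031,  0.016]))]
1.3
```

View pics/scene0.png

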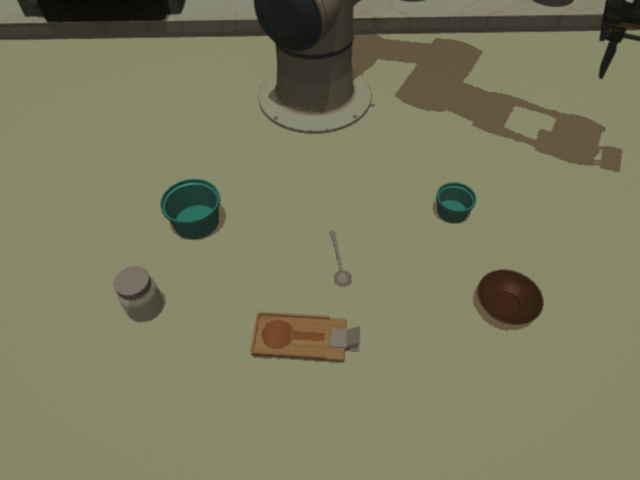

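View pics/side0.png

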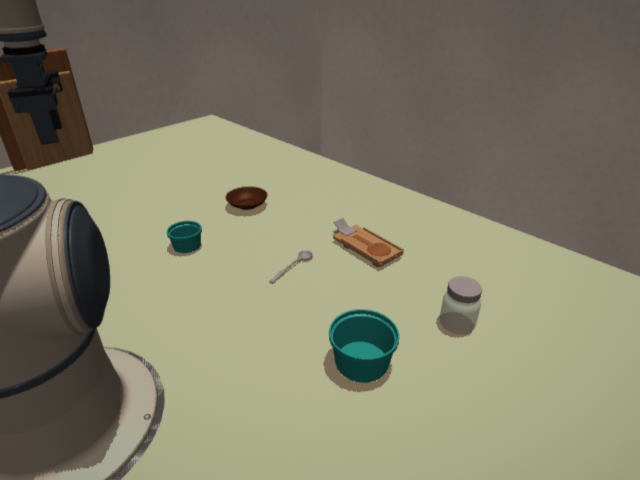

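Scene view: the small tub is at pixel (454,201), the spoon bowl at (342,278) and the clip at (345,338), on the +y end of the rest. The side view agrees: tub (184,237), bowl (305,256), clip (344,227).

```bash
cat > go.py <<'E'
from h import *
import sys
from scipy.spatial.transform import Rotation as R
def delta(t):
    s=ctrl.get_state(); q=s["tool_rot"]
    r=R.from_quat([q[1],q[2],q[3],q[0]])
    print("t",round(s["t"],2),"tcp",np.round(s["tcp_pos"],4),"tool delta mm",(1000*r.inv().apply(np.array(t)-s["tcp_pos"])).round(1))
if __name__=="__main__": delta([float(a) for a in sys.argv[1:]])
E
python3 - <<'E'
from h import *
for c in("scene","side"):
    im=ctrl.get_image(c)
    W=world(im,np.ones((480,640),bool)); 
    v,u=np.nonzero(im["range_z"]>0); hsv=cv2.cvtColor(im["pixels"],cv2.COLOR_RGB2HSV)[v,u]
    # tub rim: circle fit
    k=(abs(W[:,0]-.375)<.06)&(abs(W[:,1]-.268)<.06)&(W[:,2]>.039)&(W[:,2]<.055)
    P=W[k]; A=np.c_[2*P[:,:2],np.ones(len(P))]; s=np.linalg.lstsq(A,(P[:,:2]**2).sum(1),rcond=None)[0]
    print(c,"tub",s[:2],"r",np.sqrt(s[2]+s[:2]@s[:2]),P[:,2].mean(),len(P))
    k=(W[:,0]>.505)&(W[:,0]<.57)&(W[:,1]>.0)&(W[:,1]<.09)&(hsv[:,1]<55)
    print("bowl",np.percentile(W[k],[2,50,98],axis=0).round(3),k.sum())
    k=(W[:,0]>.60)&(W[:,0]<.71)&(W[:,1]>0)&(W[:,1]<.12)&(hsv[:,1]<55)&(W[:,2]>.004)
    print("clip",np.percentile(W[k],[2,50,98],axis=0).round(3),k.sum())
    for r in ctrl.silhouettes(c,"spoon_rest")[:1]:
        X=world(im,r["region"]); h=cv2.minAreaRect((X[(X[:,2]>.012)&(X[:,1]<.035)][:,:2]*1000).astype(np.float32)); print("rest rect",h)
    for r in ctrl.silhouettes(c,"teaspoon")[:1]:
        X=world(im,r["region"]); h=cv2.minAreaRect((X[:,:2]*1000).astype(np.float32)); print("spoon rect",h)
E
python3 go.py .375 .268 .094
```

```text
scene tub [0.37516825 0.26759866] r 0.03628657690405622 0.04290311588127616 278
bowl [[ 0.508  0.03  -0.002]
 [ 0.527  0.044  0.003]
 [ 0.546  0.061  0.011]] 252
clip [[0.642 0.021 0.005]
 [0.66  0.046 0.02 ]
 [0.673 0.066 0.034]] 580
rest rect ((650.6142578125, -34.404541015625), (144.046142578125, 77.05963134765625), 84.72461700439453)
spoon rect ((486.2815246582031, 43.701194763183594), (122.1404037475586, 30.832834243774414), 1.2198351621627808)
side tub [0.37616873 0.26694649] r 0.036267369462468904 0.04371595293936272 277
bowl [[ 0.507  0.001 -0.   ]
 [ 0.538  0.042  0.002]
 [ 0.569  0.088  0.01 ]] 634
clip [[0.627 0.02  0.004]
 [0.657 0.049 0.023]
 [0.676 0.104 0.035]] 237
rest rect ((652.5818481445312, -34.99170684814453), (146.02203369140625, 78.95272064208984), 84.70220184326172)
spoon rect ((492.9896240234375, 33.85596466064453), (142.46412658691406, 36.93050003051758), 17.67919158935547)
t 1.6 tcp [0.2536 0.5712 0.2327] tool delta mm [-234.  -227.9  138.7]
```

```bash
python3 -m jog '[[-27,-26,0,0],[-27,-26,0,0],[-27,-26,0,0],[-27,-26,0,0],[-27,-26,0,0],[-27,-26,0,0],[-27,-26,0,0],[-27,-26,0,0]]'; python3 go.py .3755 .2675 .094
```

```text
t: 2.27
tcp_pos: [0.3669, 0.2919, 0.2329]
tool_rot: [0.0, 0.207, 0.978, 0.0]
force: [1.6, -0.3, -0.1]
gripper_width: 1.0
grip_force: 0.0
t 2.27 tcp [0.3669 0.2919 0.2329] tool delta mm [-17.7 -18.9 138.9]
```

```bash
python3 -m jog '[[-9,-10,0,0],[-9,-10,0,0],[0,0,30,0],[0,0,30,0],[0,0,30,0],[0,0,25,0],[0,0,15,0],[0,0,9,0]]'; python3 go.py .3755 .2675 .094; python3 - <<'E'
from h import *
im=ctrl.get_image("side"); cv2.imwrite("pics/side1.png",im["pixels"][100:340,80:400,::-1])
im=ctrl.get_image("scene"); cv2.imwrite("pics/scene1.png",im["pixels"][100:340,320:640,::-1])
E
```

```text
t: 2.93
tcp_pos: [0.3743, 0.2675, 0.0921]
tool_rot: [-0.001, 0.207, 0.978, -0.001]
force: [-0.5, 0.1, -0.3]
gripper_width: 1.002
grip_force: 0.0
t 2.93 tcp [0.3743 0.2675 0.0921] tool delta mm [-1.1  0.4 -1.9]
```

View pics/side1.png

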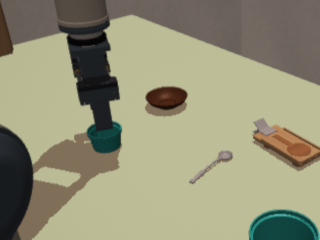

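```bash
for i in 1 2 3; do python3 -m jog '[[0,0,0,0],[0,0,0,0],[0,0,0,0],[0,0,0,0],[0,0,0,0],[0,0,0,0],[0,0,0,0],[0,0,0,0]]'|head -2; done; python3 go.py .529 .0445 .23
```

```text
t: 3.7
tcp_pos: [0.375, 0.2679, 0.0938]
t: 4.37
tcp_pos: [0.3749, 0.2679, 0.0937]
t: 5.03
tcp_pos: [0.375, 0.2679, 0.0937]
t 5.03 tcp [0.375  0.2679 0.0937] tool delta mm [-231.4 -141.7 -136.3]
```

The side crop shows the fingers hanging over the small tub at crop pixel (105,130), and nothing has moved. Next I raise the hand and move to the spoon bowl.

```bash
python3 -m jog '[[0,0,-34,0],[0,0,-34,0],[0,0,-34,0],[0,0,-34,0],[-29,-18,0,0],[-29,-18,0,0],[-29,-18,0,0],[-29,-18,0,0]]'|head -2;  python3 -m jog '[[-29,-18,0,0],[-29,-18,0,0],[-29,-18,0,0],[-28,-16,0,0],[0,0,0,0],[0,0,0,0],[0,0,0,0],[0,0,0,0]]'|head -2; python3 go.py .529 .0445 .057; python3 - <<'E'
from h import *
from scipy.spatial.transform import Rotation as R
s=ctrl.get_state(); im=ctrl.get_image("wrist"); cv2.imwrite("pics/wrist1.png",im["pixels"][:,:,::-1])
M=np.array(im["mount"]); q=s["tool_rot"]; T=np.eye(4); T[:3,:3]=R.from_quat([q[1],q[2],q[3],q[0]]).as_matrix(); T[:3,3]=s["tcp_pos"]
C=np.linalg.inv(T@M)
for p in([.529,.0445,.008],[.658,.047,.034]):
    x=(C@[*p,1])[:3]; print(im["fx"]*x[0]/x[2]+im["cx"],im["fy"]*x[1]/x[2]+im["cy"])
E
```

```text
t: 5.7
tcp_pos: [0.4523, 0.1538, 0.2301]
t: 6.37
tcp_pos: [0.5278, 0.0451, 0.2296]
t 6.37 tcp [0.5278 0.0451 0.2296] tool delta mm [ -1.4  -0.  172.6]
308.2797197816206 198.59658664185628
357.40813067051806 307.00734683329273
```

View pics/wrist1.png

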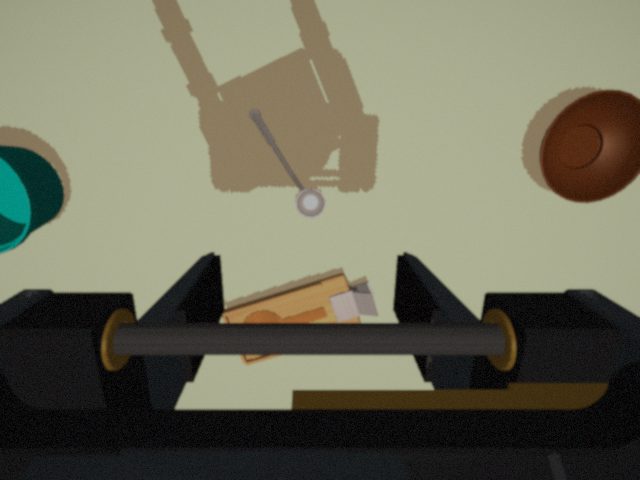

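The wrist view puts the bowl at (311,202), where my estimate predicts (308,199). The clip is at about (355,300), predicted (357,307). Both agree to a few mm, so I lower over the bowl.

```bash
python3 -m jog '[[-1,0,30,0],[0,0,30,0],[0,0,30,0],[0,0,30,0],[0,0,25,0],[0,0,15,0],[0,0,10,0],[0,0,2,0]]'|head -2; for i in 1 2 3 4; do python3 -m jog '[[0,0,0,0],[0,0,0,0],[0,0,0,0],[0,0,0,0],[0,0,0,0],[0,0,0,0],[0,0,0,0],[0,0,0,0]]'|head -2; done; python3 go.py .658 .047 .23
```

```text
t: 7.08
tcp_pos: [0.5284, 0.0446, 0.0565]
t: 7.75
tcp_pos: [0.5294, 0.044, 0.0578]
t: 8.42
tcp_pos: [0.5294, 0.044, 0.0577]
t: 9.08
tcp_pos: [0.5294, 0.044, 0.0577]
t: 9.75
tcp_pos: [0.5294, 0.044, 0.0577]
t 9.75 tcp [0.5294 0.044  0.0577] tool delta mm [-116.3   55.  -172.3]
```

```bash
python3 -m jog '[[0,0,-35,0],[0,0,-35,0],[0,0,-35,0],[0,0,-35,0],[0,0,-32,0],[-33,16,0,0],[-33,16,0,0],[-33,16,0,0]]'|head -2;  python3 -m jog '[[-17,7,0,0],[0,0,0,0],[0,0,0,0],[0,0,0,0],[0,0,0,0],[0,0,0,0],[0,0,0,0],[0,0,0,0]]'|head -2; python3 go.py .658 .047 .083; python3 - <<'E'
from h import *
from scipy.spatial.transform import Rotation as R
s=ctrl.get_state(); im=ctrl.get_image("wrist"); M=np.array(im["mount"]); q=s["tool_rot"]; T=np.eye(4); T[:3,:3]=R.from_quat([q[1],q[2],q[3],q[0]]).as_matrix(); T[:3,3]=s["tcp_pos"]
C=np.linalg.inv(T@M); px=im["pixels"][:,:,::-1].copy()
x=(C@[.658,.047,.03,1])[:3]; cv2.circle(px,(int(im["fx"]*x[0]/x[2]+im["cx"]),int(im["fy"]*x[1]/x[2]+im["cy"])),3,(0,0,255),-1)
cv2.imwrite("pics/wrist2.png",px)
E
```

```text
t: 10.42
tcp_pos: [0.6407, 0.0478, 0.231]
t: 11.08
tcp_pos: [0.6574, 0.0472, 0.23]
t 11.08 tcp [0.6574 0.0472 0.23  ] tool delta mm [-6.00e-01  1.00e-01  1.47e+02]
```

View pics/wrist2.png

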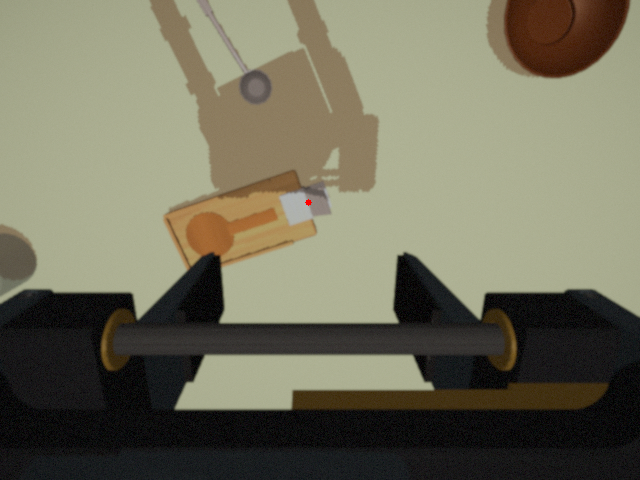

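The red mark at (308,202) sits on the middle of the clip, which spans pixels 280–331. I lower over it.

```bash
python3 -m jog '[[0,0,30,0],[0,0,30,0],[0,0,30,0],[0,0,25,0],[0,0,15,0],[0,0,10,0],[0,0,6,0],[0,0,0,0]]'|head -2; for i in 1 2 3 4; do python3 -m jog '[[0,0,0,0],[0,0,0,0],[0,0,0,0],[0,0,0,0],[0,0,0,0],[0,0,0,0],[0,0,0,0],[0,0,0,0]]'|head -2; done; python3 -c "
from cell import ctrl; print(ctrl.finish_job())"
```

```text
t: 11.8
tcp_pos: [0.6574, 0.0472, 0.0831]
t: 12.47
tcp_pos: [0.6577, 0.0472, 0.0838]
t: 13.13
tcp_pos: [0.6577, 0.0472, 0.0837]
t: 13.8
tcp_pos: [0.6577, 0.0472, 0.0837]
t: 14.47
tcp_pos: [0.6577, 0.0472, 0.0837]
the job is handed in; nothing more can be done
None
```

I pointed at the small tub, the spoon bowl and the clip in order, holding over two seconds at each and raising the hand to 23 cm in between; I handed the job in at about 14.5 s still over the clip, with no sign of contact, but no verdict came back.

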